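# Mount the coupler on the ball fixture for marking

## Robot

A 6-joint arm with a two-finger parallel gripper is mounted at the origin on the work surface. World frame = base frame: x ahead of the robot, y to its left, z up, the work surface at z = 0. Lengths are in m, angles in rad, forces in N, time in s.
With the tool pointing down it reaches from about 0.375 to 0.975 m from the base axis. Payload 3.8 kg.
Tool frame: the origin (TCP) lies midway between the tips of the shut fingers; the grasp point (between the pads) lies 19 mm behind it; z points along the fingers, y is the line along which they close (so a half turn about z gives the same grasp; the last joint's range is limited). The gripper opens to 88 mm and grips with 3 to 60 N. Pads are 18 mm wide; open, the fingers measure 123 mm over their backs; the gripper's body (75 mm by 187 mm) begins 45 mm behind the grasp point.
Start: joints at [1.142, 0.264, 1.604, -0, 1.274, -0.037], TCP at [0.258, 0.624, 0.239] pointing down, gripper open.
Joint ranges: [-2.63, 2.63], [-0.94, 2.18], [0.31, 2.57], [-1.31, 4.45], [0, 2.66], [-2.55, 2.55]. Speed limits (rad/s): [2.57, 2.57, 3.14, 3.14, 3.14, 3.14].

## Interface

Orientations are given as a rotation vector (axis times angle).
In Python, from cell import manip, inverse_kinematics, cams, order gives the robot as it stands. Calls block until the motion is done:
- manip.move_pose(position, orientation): joint-space move of the TCP to a pose.
- manip.move_linear(position, rate=0.15, rot=None): straight line of the TCP; rot=None keeps the orientation; rate is the mean speed in m/s.
- manip.set_joints(angles): joint-space move.
- manip.set_gripper(opening, force=None): finger opening in m; force is the grip in N (None keeps the last); returns when the fingers have stopped.
- manip.dwell(seconds).
- inverse_kinematics(position, orientation): joint angles nearest the present ones, or None.
- manip.state(): the state.
- cams.capture(name): name is "side" or "top" or "wrist"; returns a dict with "image" (400x640x3 uint8, blue, green, red), "z_map" (400x640 float32, m along the optical axis (not along the pixel's ray), 0 where there is no reading), "intrinsics" (3x3 intrinsics, pixels), "position" and "orientation" of the camera in the world; the wrist camera has in their place "T_tool_cam" (4x4, takes a point from camera to tool coordinates, whose origin is the TCP and whose axes are the flange's). Camera axes: x right, y down, z forward; pixel columns grow to the right and rows downward; lengths in m; the calibration is good to about 2 mm. The wrist camera is an equidistant fisheye: a pixel r from the principal point sees the ray r / f radians off the axis. A picture is of the moment at which its call begins: read the wrist's pose just before it.
A pose or a line that the arm cannot do raises manip.IKError and nothing moves.
- order.close_job(): hands the job in; it is judged then, once.
The state is a dict: "clock": time; "joint_pos": joint angles; "joint_velocities": joint speeds; "tau": joint torques, N m; "tool_pos": TCP position; "tcp_rot": TCP orientation; "contact_force": force on the tool from outside, world axes, zero at the start; "moment": the same for the moment, N m; "gripper_width": finger opening in m; "grasp_force": force on a finger pad.
Only numpy, scipy, OpenCV 4.12 (cv2) and the standard library are available. Lean on these libraries where they do the work, as an engineer would, in place of code of your own. Each camera call takes 0.05 s, during which the arm holds its last target. There are 200 camera calls.

## Task

The grey ball coupler is next to be laser-marked. Raise its red-tipped handle, lower the coupler gently over the large steel ball of the blue fixture (not the small brass ball of the yellow one) until it sits flat on the blue base, then press the handle fully down to lock it and let go.

Things in the scene. Friction and masses are not known exactly. Their poses are not given: they have to be found in the camera images.
- coupler: loose grey ball coupler, 0.4-0.7 kg: a bell 53.5 mm tall, 52 mm across at top, 76 at its rim; mouth 68 mm wide inside, narrowing to 44, so it centres itself on the ball. Origin: centre of lower rim, z up. Tongue along -x to 85 mm. Handle pivot: 61 mm above the origin on the bell's axis, along y. Centre of mass is just below the pivot: it hangs almost level from the upright handle
- handle (a joint): angle of the coupler's handle, rad: 0 = fully down, locked (bar level, along the coupler's +x), 1.57 = straight up, stop at 1.9. Balanced, light friction (0.012 N m): it stays where left. A claw on the handle, on the +x side of the bell, hooks in under the ball when down; above 0.5 rad it is clear of the ball
- handle_grip (a point): centre of the red barrel at the handle's end, 85 mm from the pivot: a cylinder 20 mm in diameter, 24 mm long, axis parallel to the pivot and the coupler's y. Pinch it on its flat ends, 24 mm apart; it is a revolving sleeve, turning freely on the handle, so the held handle swings about it.
- blue_fixture: blue round base, 96 mm diameter, 30 mm tall, fixed, with a 40 mm steel ball on a 16 mm neck at its centre. Origin: centre of the underside, z up; flat blue top (the coupler's rim rests on it) at 30 mm, ball's centre at 57, its top at 77. Coupler yaw is free. The like yellow base with a 28 mm brass ball is not to be used
Mind the look-alikes: they are no part of the job. There is more than one size of the coupler; the one meant has the size given above.

How it is judged:
On the way, in this order (a step that is already met when the one before it is completed fails the run):
1. the handle is raised (more than 0.7 rad) while the coupler is still away from the blue fixture (value of joint handle above 0.7 rad and horizontal distance between coupler and blue_fixture above 0.06 m), for 0.2 s.
2. the coupler sits on the blue base over the ball with its handle still raised (more than 0.5 rad) (value of joint handle above 0.5 rad and horizontal distance between coupler and blue_fixture below 0.012 m and z of coupler in the frame of blue_fixture below 0.036 m), for 0.1 s.
At the end, for the whole second after the job is handed in: The coupler rests on the blue base over the steel ball (within 10 mm of its centre, its rim no more than 5 mm above the blue top, tilted less than 8 degrees), its handle is down (within 0.17 rad of fully down), and all is at rest (horizontal distance between coupler and blue_fixture below 0.01 m and z of coupler in the frame of blue_fixture below 0.035 m and angle between coupler's own z axis and vertical below 0.14 rad and value of joint handle below 0.17 rad and linear speed of coupler below 0.02 m/s); the robot touches nothing.
It fails at once if the coupler is dropped or slammed onto the ball (faster than 0.4 m/s within 45 mm of its seat) (horizontal distance between coupler and blue_fixture below 0.03 m and z of coupler in the frame of blue_fixture below 0.075 m and linear speed of coupler above 0.4 m/s).
It also fails if it takes over 48 s, if anything falls off the work surface, if the arm or the gripper's body presses on something with over 40 N, if the wrist force passes 120 N, or if a joint passes its speed limit or range.

## Working session

There is one attempt and no reset: what is moved stays moved. The work goes in short steps, each a Python script; the robot and the scene stay as the last script left them, time stands still between calls to the robot, and variables do not carry over. Pictures are saved under pics/ and viewed, at most 10 in all, crops included, and the job is handed in when it is done.

```bash
ls; mkdir -p pics
cat > h.py <<'E'
import numpy as np,cv2
from scipy.spatial.transform import Rotation as R
from cell import manip, inverse_kinematics, cams, order
def cam(n):
    c=cams.capture(n); o=np.array(c["orientation"],float)
    M=o if o.shape==(3,3) else (R.from_rotvec(o).as_matrix() if o.size==3 else R.from_quat(o).as_matrix())
    c["R"]=M; c["p"]=np.array(c["position"]); return c
def cloud(c):
    z=c["z_map"]; K=c["intrinsics"]; v,u=np.mgrid[:z.shape[0],:z.shape[1]]
    P=np.stack([(u-K[0,2])/K[0,0]*z,(v-K[1,2])/K[1,1]*z,z],-1)
    P=P@c["R"].T+c["p"]; P[z==0]=np.nan; return P
E
python3 - <<'E'
from h import *
ims=[]
for n in ("top","side"):
    c=cam(n); np.savez(n,**{k:v for k,v in c.items()}); print(n,c["orientation"],c["p"],c["intrinsics"].tolist())
    cv2.imwrite(f"pics/{n}.png",c["image"])
    P=cloud(c); print(np.nanmin(P,(0,1)),np.nanmax(P,(0,1)))
print(manip.state())
E
```

```text
pics
top [-2.18030182  2.12093017 -0.15645422] [ 0.39756624 -0.02108604  1.23427148] [[422.58254235387943, 0.0, 326.2565712299475], [0.0, 422.58254235387943, 206.87296060498872], [0.0, 0.0, 1.0]]
[ 0.01163238 -1.60692678 -0.77225263] [1.79980348 1.65611653 0.63594282]
side [-2.23152791  0.78940957 -0.31241523] [ 0.10324349 -0.58152187  0.82299553] [[398.7308846237249, 0.0, 312.4714917636596], [0.0, 398.7308846237249, 205.51658508777993], [0.0, 0.0, 1.0]]
[-0.20722913 -0.74290585 -0.77032633] [2.05248741 2.03184964 0.52446524]
{'clock': 0.1, 'joint_pos': array([ 1.14213581e+00,  2.64693654e-01,  1.60520155e+00, -1.88632422e-05,
        1.27370678e+00, -3.69155521e-02]), 'joint_velocities': array([ 5.90093736e-04, -2.86445112e-03, -3.55692094e-03,  1.39441280e-04,
        7.15894897e-04, -8.84012463e-05]), 'tau': array([ 2.72569559e-04, -5.03618574e+01, -3.58073151e+01,  7.31212017e-02,
        2.32056674e-02, -2.21682990e-05]), 'tool_pos': array([0.25747192, 0.62328589, 0.23752122]), 'tcp_rot': array([-6.11328695e-01, -3.08108262e+00,  3.07721392e-03]), 'contact_force': array([-0.70193615,  0.38597004,  0.38251889]), 'moment': array([-0.06026918,  0.01158655, -0.00143481]), 'grasp_force': 0.0, 'gripper_width': 0.08810735321493193}
```

View pics/top.png

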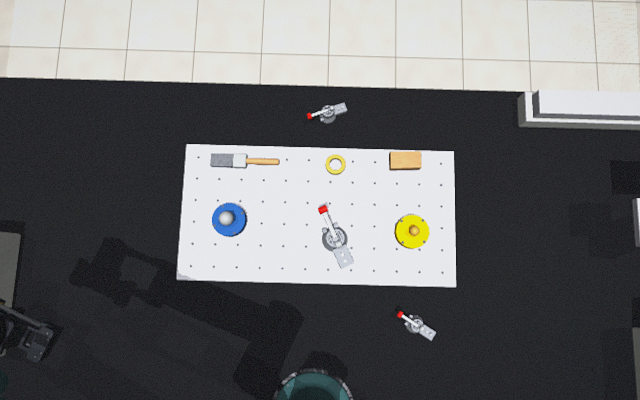

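View pics/side.png

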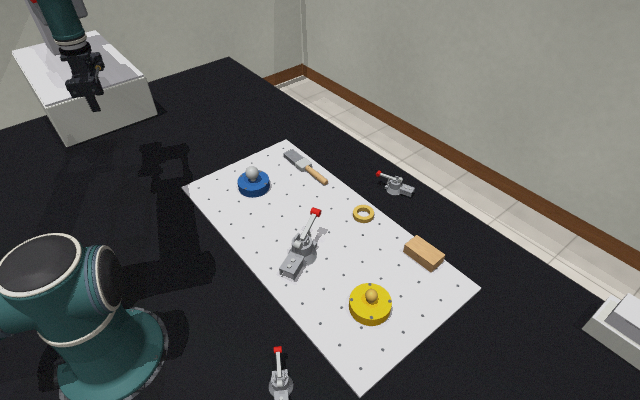

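The pictures show three couplers: A at top-view pixel (334,238), B at (328,114) and C at (415,324). B and C look smaller, so A is my choice. The fixtures are blue with the steel ball (229,219) and yellow with the brass ball (412,231). I'll measure sizes and check with a crop.

```bash
cat > m.py <<'E'
from h import *
def ray(c,u,v,z):
    K=c["intrinsics"]; d=c["R"]@np.array([(u-K[0,2])/K[0,0],(v-K[1,2])/K[1,1],1]); return c["p"]+d*(z-c["p"][2])/d[2]
def red(im): 
    b,g,r=[im[...,i].astype(int) for i in range(3)]; return (r>110)&(g<70)&(b<70)
if __name__=="__main__":
  for n in ("top","side"):
    c=dict(np.load(n+".npz")); P=cloud(c); im=c["image"]
    hsv=cv2.cvtColor(im,cv2.COLOR_BGR2HSV)
    print(n,"board z",np.nanmedian(P[...,2][(hsv[...,2]>200)&(hsv[...,1]<30)&(P[...,2]<.05)]))
    k,l,s,cen=cv2.connectedComponentsWithStats(red(im).astype(np.uint8))
    for i in range(1,k):
        if s[i,4]>15: q=P[l==i]; print(" red",cen[i].round(1),s[i,4],np.nanmedian(q,0).round(4),np.nanpercentile(q[:,2],95).round(4))
    for nm,(lo,hi) in dict(blue=((95,120,60),(125,255,255)),yellow=((22,150,80),(34,255,255))).items():
        m=cv2.inRange(hsv,lo,hi); k,l,s,cen=cv2.connectedComponentsWithStats(m)
        for i in range(1,k):
            if s[i,4]>150:
                q=P[l==i]; zt=np.nanpercentile(q[:,2],80); top=q[abs(q[:,2]-zt)<.006]
                cc,r=cv2.minEnclosingCircle(top[:,:2].astype(np.float32)); print(" ",nm,cen[i].round(1),zt.round(4),np.round(cc,4),round(r,4))
    # heights around couplers
    for nm,w in dict(A=(.45,-.02),B=None,C=None).items() if 0 else []: pass
    obj=(P[...,2]>.012)&(P[...,2]<.2)&(hsv[...,1]<60)&(P[...,0]>.2)&(P[...,0]<.9)&(abs(P[...,1])<.5)
    k,l,s,cen=cv2.connectedComponentsWithStats(obj.astype(np.uint8))
    for i in range(1,k):
        if s[i,4]>40: q=P[l==i]; print(" grey",cen[i].round(1),s[i,4],np.nanmedian(q,0).round(3),"lo",q.min(0).round(3),"hi",q.max(0).round(3))
  a=cv2.imread("pics/top.png")[190:280,290:380]; b=cv2.imread("pics/side.png")[195:285,265:355]
  cv2.imwrite("pics/crop.png",np.hstack([cv2.resize(x,(400,400),interpolation=cv2.INTER_CUBIC) for x in(a,b)]))
E
python3 m.py
```

```text
top board z -0.7444474679782048
 red [308.8 115.6] 25 [0.8355 0.0334 0.0461] 0.0501
 red [322.3 209.1] 49 [ 0.5515 -0.0131  0.1004] 0.1044
 red [399.4 313.9] 27 [ 0.2745 -0.2344  0.0469] 0.049
  blue [229.3 219.7] 0.0425 [0.5239 0.2517] 0.0472
  yellow [411.3 231.5] 0.0425 [ 0.5044 -0.2693] 0.0467
 grey [330.8 110.8] 330 [ 0.856 -0.028  0.028] lo [ 0.831 -0.076  0.012] hi [0.887 0.028 0.055]
 grey [228.9 159.8] 607 [0.699 0.264 0.028] lo [0.662 0.206 0.012] hi [0.743 0.324 0.037]
 grey [316.  161.3] 41 [0.709 0.01  0.013] lo [ 0.682 -0.005  0.012] hi [0.725 0.021 0.016]
 grey [287.4 170.6] 48 [0.674 0.097 0.013] lo [0.656 0.067 0.012] hi [0.695 0.109 0.018]
 grey [231.  186.7] 183 [0.621 0.258 0.013] lo [0.577 0.21  0.012] hi [0.672 0.288 0.018]
 grey [240.4 174.9] 46 [0.658 0.229 0.013] lo [0.637 0.211 0.012] hi [0.672 0.25  0.018]
 grey [350.2 180.1] 56 [ 0.654 -0.094  0.013] lo [ 0.615 -0.119  0.012] hi [ 0.68  -0.061  0.017]
 grey [304.3 182. ] 43 [0.642 0.041 0.013] lo [0.627 0.022 0.012] hi [0.664 0.063 0.016]
 grey [435.3 184.6] 83 [ 0.645 -0.343  0.013] lo [ 0.621 -0.375  0.0
[... 2696 characters left out ...]
0452] 0.0492
 red [315.2 211.1] 52 [ 0.5491 -0.0171  0.1001] 0.1026
 red [277.6 349. ] 45 [ 0.2737 -0.2352  0.0461] 0.0489
  blue [253.6 185. ] 0.0411 [0.5232 0.2513] 0.0479
  yellow [369.5 304.8] 0.0412 [ 0.5017 -0.2697] 0.0484
 grey [296.2 158.8] 357 [0.695 0.265 0.027] lo [0.669 0.211 0.012] hi [0.747 0.369 0.035]
 grey [251.6 172.3] 150 [0.52  0.245 0.077] lo [0.505 0.233 0.012] hi [0.584 0.352 0.091]
 grey [397.5 184.3] 330 [ 0.852 -0.032  0.026] lo [ 0.83  -0.077  0.012] hi [0.887 0.028 0.053]
 grey [300.1 251.3] 1139 [ 0.463 -0.068  0.046] lo [ 0.392 -0.105  0.012] hi [0.549 0.029 0.096]
 grey [279.8 381. ] 562 [ 0.24  -0.29   0.035] lo [ 0.215 -0.32   0.012] hi [ 0.272 -0.238  0.054]
```

View pics/crop.png

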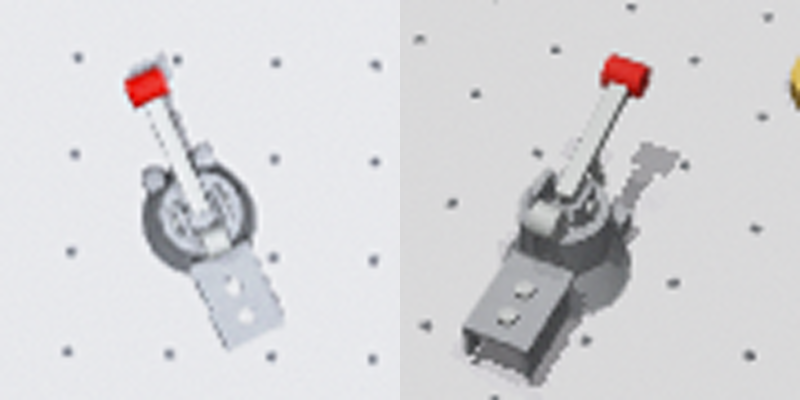

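The crop shows A in both views, with the large size. The red barrel is at crop (147,86), the bell top circle is centred near (200,212), and the tongue end is near (257,335). The handle is slightly raised. B and C have handle tips at z≈0.047, so they are the smaller copies. Next I'll compute the pose from two-view rays.

```bash
cat > pose.py <<'E'
from m import *
def tri(uv):
    A=np.zeros((3,3));b=np.zeros(3)
    for c,(u,v) in uv:
        K=c["intrinsics"]; d=c["R"]@np.array([(u-K[0,2])/K[0,0],(v-K[1,2])/K[1,1],1]); d/=np.linalg.norm(d)
        Q=np.eye(3)-np.outer(d,d); A+=Q; b+=Q@c["p"]
    x=np.linalg.solve(A,b); return x
def redc(c,near=None,zmin=None):
    k,l,s,cen=cv2.connectedComponentsWithStats(red(c["image"]).astype(np.uint8)); i=1+np.argmax(s[1:,4]*(1 if near is None else (np.linalg.norm(cen[1:]-near,axis=1)<40))); return cen[i]
E
python3 - <<'E'
from pose import *
T,S=[dict(np.load(n+".npz")) for n in("top","side")]
g=tri([(T,redc(T,(323,210))),(S,redc(S,(315,211)))]); print("grip",g)
PT,PS=cloud(T),cloud(S)
print("tongue z",PT[260:266,342:350,2].round(3).tolist()[2])
for P in(PT,PS):
    near=np.hypot(P[...,0]-.475,P[...,1]+.055)<.05
    for lo,hi in((.06,.068),):
        q=P[near&(P[...,2]>lo)&(P[...,2]<hi)]; print(len(q),q.mean(0).round(4),cv2.minEnclosingCircle(q[:,:2].astype(np.float32)))
print("bell",ray(T,335,237.7,.065),"tongue end",ray(T,347.9,265.4,.036))
# ball checks
for c,P in((T,PT),(S,PS)):
    q=P[(np.hypot(P[...,0]-.523,P[...,1]-.251)<.03)&(P[...,2]>.065)]
    A=np.c_[2*q,np.ones(len(q))]; x=np.linalg.lstsq(A,(q**2).sum(1),rcond=None)[0]; print("ball",x[:3],np.sqrt(x[3]+x[:3]@x[:3]),q[:,2].max())
E
```

```text
grip [ 0.55207919 -0.01360947  0.09456977]
tongue z [0.049, 0.048, 0.044, 0.047, 0.049, 0.047, 0.049, 0.05]
159 [ 0.4788 -0.0495  0.0642] ((0.479282945394516, -0.05073244869709015), 0.025852007791399956)
122 [ 0.4775 -0.0572  0.0636] ((0.48244863748550415, -0.04902900382876396), 0.03198118507862091)
bell [ 0.47750214 -0.05098652  0.065     ] tongue end [ 0.40270416 -0.08985233  0.036     ]
ball [0.52499837 0.25224848 0.07070596] 0.01817539490968242 0.09186574943132375
ball [0.52357246 0.25204488 0.06997958] 0.017697459134050842 0.09077123235420648
```

Bell at (0.4785,-0.0508), radius 26 mm, with its grip 82.5 mm away at yaw ≈0.47. This agrees with the given size, so A is confirmed. Next: grasp the barrel and raise the handle.

```bash
cat > act.py <<'E'
from pose import *
yaw=0.47; ex=np.array([np.cos(yaw),np.sin(yaw),0]); ey=np.array([-ex[1],ex[0],0]); ez=np.array([0,0,-1.])
def rots():
    out=[]
    for s in(1,-1):
        y=s*ey; out.append(R.from_matrix(np.c_[np.cross(y,ez),y,ez]).as_rotvec())
    return out
D=np.array([0,0,-.019])
def arc(pivot,angs,rate=.05):
    for a in angs:
        manip.move_linear(pivot+.085*(np.cos(a)*ex+np.sin(a)*np.array([0,0,1]))+D,rate=rate)
def rep(t=""):
    s=manip.state(); print(t,"t",round(s["clock"],2),"tcp",s["tool_pos"].round(4),"F",s["contact_force"].round(1),"M",s["moment"].round(2),"w",round(s["gripper_width"],4),"gf",round(s["grasp_force"],1))
E
python3 - <<'E'
from act import *
g=np.array([.5520,-.0135,.0945]); q0=manip.state()["joint_pos"]
c=[]
for r in rots():
    j=inverse_kinematics(g+D+[0,0,.08],r); j2=inverse_kinematics(np.array([.524,.252,.3]),r)
    print(j,j2)
    if j is not None and j2 is not None: c.append((abs(j[5])+abs(j2[5]),tuple(r)))
r=np.array(min(c)[1]); np.save("rot.npy",r)
manip.move_pose(g+D+[0,0,.08],r); manip.set_gripper(.06)
manip.move_linear(g+D,rate=.1); rep("at")
manip.set_gripper(0,force=30); rep("grip")
pv=g-.085*(np.cos(.26)*ex+np.sin(.26)*np.array([0,0,1])); print("pivot",pv)
arc(pv,[.5,.75,1.0,1.25,1.5]); rep("up")
c=cam("side"); np.savez("s2",**c); t=cam("top"); np.savez("t2",**t)
cv2.imwrite("pics/up.png",np.hstack([cv2.resize(c["image"][150:320,220:420],(400,340)),cv2.resize(t["image"][150:320,220:420],(400,340))]))
E
```

```text
[-0.06956216  0.10070357  1.95554524  0.          1.08534385 -2.11035848] [ 4.05426873e-01  5.50616144e-02  1.73179292e+00 -4.44089210e-16
  1.35473812e+00 -1.63536945e+00]
[-0.06956216  0.10070357  1.95554524  0.          1.08534385  1.03123417] [0.40542687 0.05506161 1.73179292 0.         1.35473812 1.5062232 ]
at t 4.14 tcp [ 0.5526 -0.0135  0.0761] F [-0.2  0.1 -0.4] M [-0.02  0.13 -0.04] w 0.0599 gf 0.0
grip t 4.78 tcp [ 0.5521 -0.0134  0.0756] F [-0.1  0.1  1.1] M [ 0.02  0.13 -0.15] w 0.0238 gf 30.0
pivot [ 0.47876377 -0.05070151  0.07264815]
up t 7.63 tcp [ 0.4842 -0.0477  0.1397] F [-1.1  6.3 11.8] M [ 0.87  0.49 -0.11] w 0.0236 gf 30.0
```

View pics/up.png

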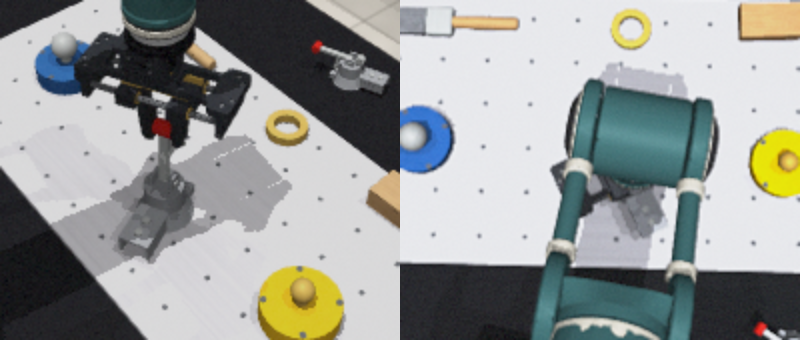

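The handle is upright in the jaws (side crop, barrel at (162,127)) and the coupler is still on the board. Lift it and check how it hangs.

Run:
```python
from act import *
p=manip.state()["tool_pos"]
manip.move_linear(p+[0,0,.02],rate=.03); rep("lift1")
manip.move_linear(p+[0,0,.125],rate=.1); rep("lift"); 
# target: grip over fixture, slow carry
q=np.array([.5240,.2518,p[2]+.125]); manip.move_linear(q,rate=.12); manip.dwell(1.0); rep("over")
for n in("side","top"):
    c=cam(n); np.savez(n[0]+"3",**c)
    cv2.imwrite(f"pics/{n}3.png",cv2.resize(c["image"][70:250,150:350],(600,540),interpolation=cv2.INTER_CUBIC))
```

```text
lift1 t 8.59 tcp [ 0.4841 -0.0477  0.1596] F [-0.5 -0.2 -6. ] M [-0.08  0.21  0.02] w 0.0235 gf 30.0
lift t 9.79 tcp [ 0.4837 -0.0476  0.2637] F [-0.1 -0.6 -6.3] M [-0.09  0.1   0.03] w 0.0236 gf 30.0
over t 13.46 tcp [0.524  0.2518 0.2647] F [ 0.1  0.2 -5.7] M [-0.02  0.15  0.08] w 0.0237 gf 30.0
```

View pics/side3.png

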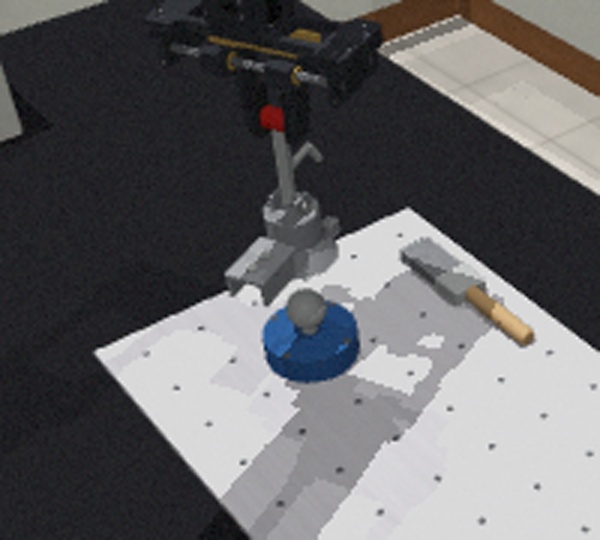

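The coupler hangs nearly level above the blue fixture (bell top near crop (291,215), ball at (307,310)). I'll measure the bell's axis from side depth slices.

```bash
cat > bell.py <<'E'
from act import *
from scipy.optimize import least_squares
def bell(c,z0,xy):
    P=cloud(c); b=c["image"].astype(int); grey=(b.max(2)-b.min(2))<30
    near=(np.hypot(P[...,0]-xy[0],P[...,1]-xy[1])<.06)&grey
    out=[]
    for lo,hi in((.0,.010),(.01,.02),(.02,.03),(.03,.04),(.04,.05)):
        q=P[near&(P[...,2]>z0+lo)&(P[...,2]<z0+hi)]
        q=q[((q[:,:2]-xy)@ex[:2])>-.022] # drop tongue
        if len(q)<8: continue
        f=least_squares(lambda x:np.hypot(q[:,0]-x[0],q[:,1]-x[1])-x[2],[*xy,.035],loss="soft_l1",f_scale=.002)
        print(lo,len(q),f.x.round(4),round(np.abs(f.fun).mean(),4)); out.append(f.x)
    q=P[near]; q=q[(q[:,2]>z0-.02)&(q[:,2]<z0+.062)]; print("z range",np.percentile(q[:,2],[1,99]).round(4))
E
python3 - <<'E'
from bell import *
c=dict(np.load("s3.npz")); P=cloud(c)
bell(c,.1377,np.array([.524,.252]))
# grip in side view & handle
u,v=redc(c); print("red",u,v,ray(c,u,v,.2837))
# tongue top plane level check
b=c["image"].astype(int)
rel=(P[...,:2]-[.524,.252]); a=rel@ex[:2]; l=rel@ey[:2]
for lo,hi in((-.085,-.07),(-.07,-.055),(-.055,-.042)):
    q=P[(a>lo)&(a<hi)&(abs(l)<.012)&(P[...,2]>.12)&(P[...,2]<.21)]; print(lo,len(q),np.percentile(q[:,2],[50,90]).round(4) if len(q) else "")
E
```

```text
0.0 54 [0.5275 0.251  0.0324] 0.0021
0.01 64 [0.5226 0.265  0.0415] 0.0026
0.02 44 [0.5261 0.2626 0.0366] 0.0023
0.03 30 [0.5245 0.2518 0.0262] 0.0011
0.04 64 [0.5239 0.2447 0.0191] 0.0033
z range [0.1358 0.1989]
red 277.55555555555554 348.97777777777776 [ 0.22145328 -0.34133447  0.2837    ]
-0.085 39 [0.1669 0.1694]
-0.07 29 [0.1679 0.1697]
-0.055 25 [0.1685 0.1717]
```

View pics/top3.png

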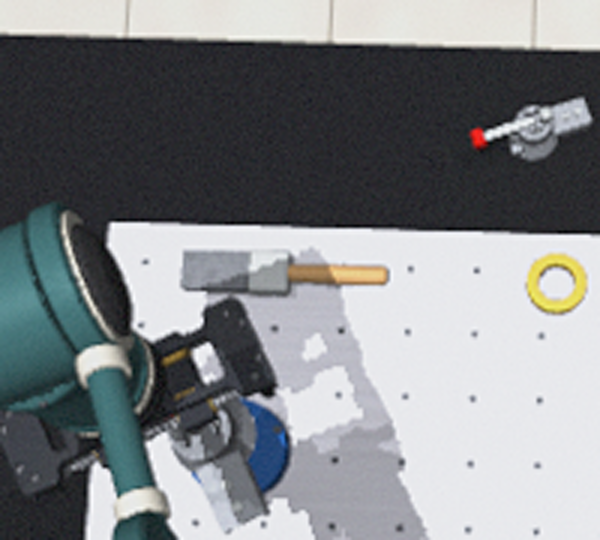

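The bell axis is at (0.5245,0.252), level and centred on the ball. The top view agrees, with the bell over the blue fixture at crop (205,435). Now lower it gently with force watch.

Run:
```python
from bell import *
p=np.array([.5242,.2520,.21]); manip.move_linear(p,rate=.06); rep()
for z in np.arange(.20,.1625,-.004):
    p[2]=z; manip.move_linear(p,rate=.04); rep()
    F=manip.state()["contact_force"]
    if F[2]>4 or np.hypot(*F[:2])>12: break
manip.dwell(.3); rep("end")
c=cam("side"); np.savez("s4",**c); bell(c,.0418,np.array([.524,.252]))
cv2.imwrite("pics/side4.png",cv2.resize(c["image"][70:250,150:350],(600,540),interpolation=cv2.INTER_CUBIC))
```

```text
t 14.62 tcp [0.5246 0.2522 0.2106] F [-0.4 -0.4 -5.3] M [-0.04  0.09 -0.02] w 0.0236 gf 30.0
 t 15.02 tcp [0.5238 0.2518 0.1994] F [-0.6 -0.1 -6.1] M [-0.07  0.12  0.02] w 0.0233 gf 30.0
 t 15.27 tcp [0.5239 0.2519 0.1956] F [ 0.2  0.5 -5.8] M [-0.01  0.14  0.01] w 0.0235 gf 30.0
 t 15.52 tcp [0.524  0.2519 0.1916] F [-0.9 -0.1 -5.9] M [-0.11  0.1  -0.05] w 0.0239 gf 30.0
 t 15.77 tcp [0.5239 0.2519 0.1876] F [-1.6 -0.5 -5.8] M [-0.05  0.15  0.03] w 0.0236 gf 30.0
 t 16.02 tcp [0.5239 0.2519 0.1835] F [-0.1 -0.4 -5.6] M [-0.03  0.13 -0.03] w 0.0237 gf 30.0
 t 16.27 tcp [0.5263 0.2529 0.1828] F [1.1 0.3 5.6] M [ 0.04  0.1  -0.  ] w 0.0234 gf 30.0
end t 16.57 tcp [0.5262 0.2528 0.1827] F [0.2 1.  6.6] M [0.04 0.06 0.04] w 0.0236 gf 30.0
0.01 34 [0.518  0.2681 0.0523] 0.0018
0.02 48 [0.5244 0.2564 0.0353] 0.002
0.03 50 [0.52   0.2693 0.0444] 0.0022
0.04 24 [0.5242 0.2469 0.0218] 0.0008
z range [0.0395 0.1027]
```

View pics/side4.png

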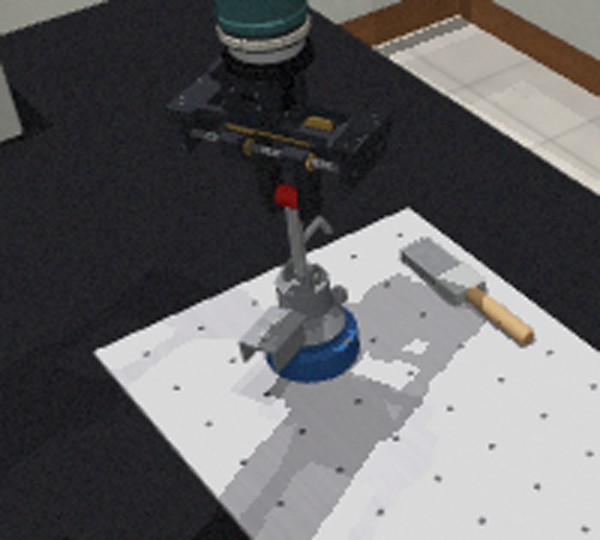

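It stopped about 13 mm above its seat with net ~12 N up, and side4 shows the bell on the ball but not fully seated. The arm's displacement is mostly compliance. I'll measure tongue tilt and offset before continuing.

```bash
cat > tong.py <<'E'
from bell import *
def tong(c,zlo,zhi,xy=(.524,.252)):
    P=cloud(c); b=c["image"].astype(int); grey=(b.max(2)-b.min(2))<30
    rel=P[...,:2]-np.array(xy); a=rel@ex[:2]; l=rel@ey[:2]
    m=(a>-.12)&(a<-.04)&(abs(l)<.02)&(P[...,2]>zlo)&(P[...,2]<zhi)&grey
    q=np.c_[a[m],l[m],P[m][:,2]]
    k=np.ones(len(q),bool)
    for _ in range(4):
        x=np.linalg.lstsq(np.c_[q[k][:,:2],np.ones(k.sum())],q[k][:,2],rcond=None)[0]; res=q[:,2]-np.c_[q[:,:2],np.ones(len(q))]@x; k=abs(res)<.005
    print("n",len(q),k.sum(),"slopes",x[:2].round(3),"z@-.06",round(x[2]-.06*x[0],4),"end a",np.percentile(q[k][:,0],[1,4]).round(4),"lat",np.percentile(q[k][:,1],[3,97]).round(4))
E
python3 - <<'E'
from tong import *
c=dict(np.load("top.npz")); print("ref"); tong(c,.035,.06,(.4785,-.0508)); tong(dict(np.load("side.npz")),.035,.06,(.4785,-.0508))
for n in("t3","s3"): print(n); tong(dict(np.load(n+".npz")),.15,.185)
t=cam("top"); np.savez("t4",**t)
print("now"); tong(t,.06,.12); tong(dict(np.load("s4.npz")),.06,.12)
s=manip.state(); w=cams.capture("wrist"); np.savez("w4",**w); print(w["T_tool_cam"].round(3),w["intrinsics"])
cv2.imwrite("pics/w4.png",w["image"])
E
```

```text
ref
n 225 213 slopes [ 0.005 -0.001] z@-.06 0.0464 end a [-0.0831 -0.082 ] lat [-0.0181  0.0188]
n 272 255 slopes [0.015 0.022] z@-.06 0.0453 end a [-0.0857 -0.0848] lat [-0.0178  0.0184]
t3
n 280 275 slopes [ 0.036 -0.009] z@-.06 0.1682 end a [-0.0848 -0.0838] lat [-0.0189  0.0176]
s3
n 211 184 slopes [0.072 0.019] z@-.06 0.1677 end a [-0.0866 -0.0851] lat [-0.0194  0.0187]
now
n 249 239 slopes [-0.006 -0.023] z@-.06 0.0889 end a [-0.0859 -0.0844] lat [-0.0188  0.0179]
n 220 161 slopes [0.028 0.018] z@-.06 0.0883 end a [-0.0874 -0.0864] lat [-0.0194  0.0177]
[[-0.    -0.946 -0.324  0.085]
 [ 1.    -0.    -0.001  0.   ]
 [ 0.001 -0.324  0.946 -0.146]
 [ 0.     0.     0.     1.   ]] [[309.70691629   0.         317.60327602]
 [  0.         309.70691629 199.95189083]
 [  0.           0.           1.        ]]
```

View pics/w4.png

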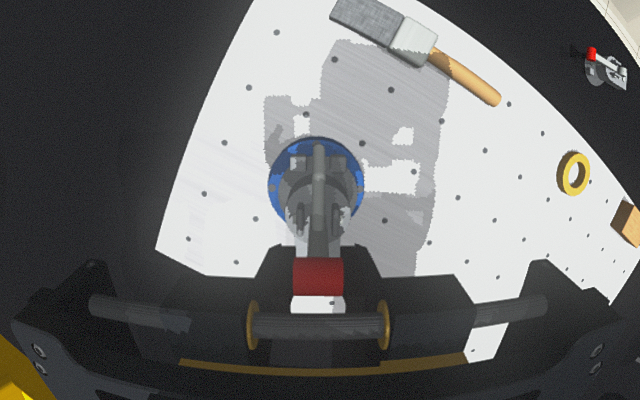

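The wrist view shows the bell over the blue base (≈(315,195)) with the barrel at (318,277) held in the jaws. Tongue data: level, about 12.5 mm high, and about 2–3 mm toward -ex and 1 mm toward -ey of centre. I'll lift a little and re-lower with offsets, stopping at first contact.

Run:
```python
from tong import *
b=np.array([.5242,.2520,0])
def go(p,rate): manip.move_linear(p,rate=rate)
for dx,dy in((.003,.001),(.005,.001),(.003,.003),(.001,.001)):
    o=b+dx*ex+dy*ey
    p=manip.state()["tool_pos"].copy(); p[2]=.196; go(p,.05)
    o[2]=.196; go(o,.03); manip.dwell(.4); 
    for z in np.arange(.188,.1665,-.002):
        o[2]=z; go(o,.04); s=manip.state(); F=s["contact_force"]
        if F[2]>-1: manip.dwell(.15); break
    rep(f"{dx} {dy} cmd {z:.4f}")
    if manip.state()["tool_pos"][2]<.1755: break
t=cam("top"); np.savez("t5",**t); c=cam("side"); np.savez("s5",**c)
tong(t,.06,.12); tong(c,.06,.12)
```

```text
0.003 0.001 cmd 0.1820 t 19.09 tcp [0.5278 0.2548 0.1839] F [1.  0.1 6. ] M [-0.07  0.03  0.  ] w 0.0236 gf 30.0
0.005 0.001 cmd 0.1820 t 21.43 tcp [0.5298 0.2558 0.1842] F [ 0.7 -0.8  5.9] M [0.01 0.05 0.  ] w 0.0236 gf 30.0
0.003 0.003 cmd 0.1820 t 23.8 tcp [0.5272 0.2568 0.1845] F [0.6 1.  5.4] M [-0.01  0.09  0.07] w 0.0235 gf 30.0
0.001 0.001 cmd 0.1820 t 26.18 tcp [0.5263 0.2541 0.1843] F [1.  0.2 5.5] M [-0.02  0.12  0.02] w 0.024 gf 30.0
n 235 222 slopes [ 0.034 -0.017] z@-.06 0.0897 end a [-0.081  -0.0799] lat [-0.0191  0.0184]
n 217 151 slopes [0.056 0.073] z@-.06 0.0888 end a [-0.0823 -0.0811] lat [-0.0188  0.0177]
```

Contact always comes at the same height with an almost vertical force, whatever the offset. That is not cone centring, since something flat is touching. A close look is needed.

Run:
```python
from tong import *
c=dict(np.load("s5.npz")); t=dict(np.load("t5.npz"))
a=cv2.resize(c["image"][120:205,220:285],(460,600),interpolation=cv2.INTER_CUBIC)
b=cv2.resize(t["image"][190:260,195:250],(340,430),interpolation=cv2.INTER_CUBIC); b=cv2.copyMakeBorder(b,0,170,0,0,0)
im=np.hstack([a,b]); im=cv2.convertScaleAbs(im,alpha=1.5,beta=10); cv2.imwrite("pics/z5.png",im)
# barrel and blue checks
P=cloud(c); m=red(c["image"]); m=(c["image"][...,2]>70)&(c["image"][...,1]<50)&(c["image"][...,0]<50)&(P[...,2]>.15)
v,u=np.where(m); print("barrel px",u.mean(),v.mean(),np.nanmedian(P[m],0),"on plane",ray(c,u.mean(),v.mean(),.203))
print(manip.state()["joint_pos"].round(3))
```

```text
barrel px 244.95833333333334 134.25 [0.52129646 0.25101795 0.20604849] on plane [0.52265227 0.25428091 0.203     ]
[0.407 0.131 1.865 0.    1.141 1.508]
```

View pics/z5.png

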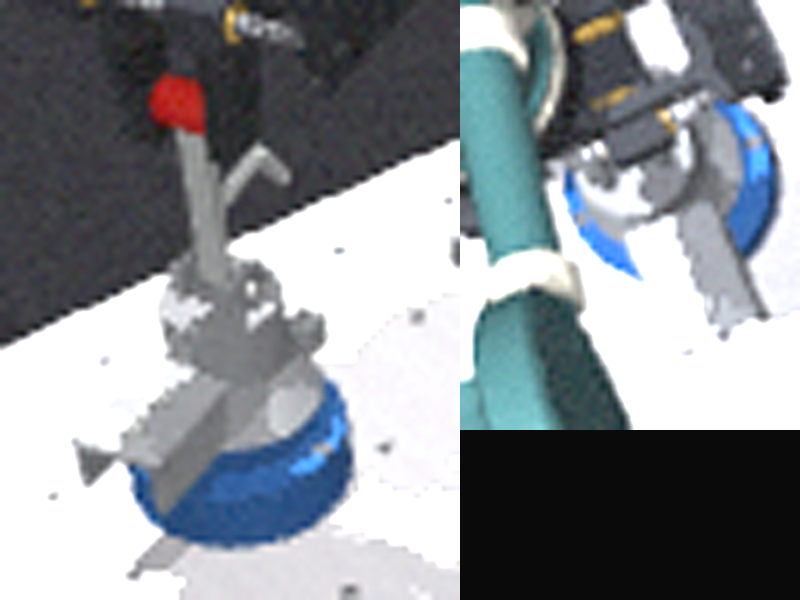

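The close-up shows the bell level over the ball (bell top (225,310), barrel (180,105)), with its rim clear of the blue top. The claw sticks out at (270,160), clear of the ball. I'll probe sideways along the coupler's y, which the grip holds rigidly, to find the ball inside the mouth.

Run:
```python
from tong import *
b=np.array([.5250,.2525,.187])
manip.move_linear(b,rate=.04)
for sgn in(1,-1):
    for d in np.arange(.0,.0161,.004):
        manip.move_linear(b+sgn*d*ey,rate=.06); s=manip.state(); F=s["contact_force"]
        print(round(sgn*d,4),"Fey %.1f Fex %.1f Fz %.1f"%(F@ey,F@ex,F[2]),"z",s["tool_pos"][2].round(4),round(s["clock"],2))
        if abs(F@ey)>4 or F[2]>3: break
    manip.move_linear(b,rate=.06)
rep()
c=cam("side"); np.savez("s6",**c); tong(c,.06,.12)
```

```text
0.0 Fey 0.0 Fex 0.2 Fz -5.4 z 0.186 26.8
0.004 Fey 0.9 Fex -0.1 Fz -5.7 z 0.1869 27.05
0.008 Fey -1.6 Fex 1.0 Fz -5.0 z 0.1872 27.3
0.012 Fey -1.8 Fex 0.2 Fz -4.7 z 0.1872 27.55
0.016 Fey -5.0 Fex 0.2 Fz -4.1 z 0.1872 27.8
-0.0 Fey -0.3 Fex 0.2 Fz -5.0 z 0.1868 28.47
-0.004 Fey 3.1 Fex -0.9 Fz -5.1 z 0.187 28.72
-0.008 Fey 4.8 Fex 0.8 Fz -4.7 z 0.1871 28.97
 t 29.25 tcp [0.5251 0.2521 0.1869] F [-0.1  1.5 -6. ] M [ 0.16  0.26 -0.03] w 0.0239 gf 30.0
n 212 159 slopes [0.014 0.019] z@-.06 0.0913 end a [-0.086  -0.0845] lat [-0.0194  0.0182]
```

The mouth contacts the ball at about −3 and +9 mm along ey, so the ball is roughly +4 mm in ey. I'll re-lower there, and dither under light pressure if it catches.

Run:
```python
from tong import *
b=np.array([.5242,.2520,0])
def at(dx,dy,z,r): manip.move_linear(b+dx*ex+dy*ey+[0,0,z],rate=r)
def st(t):
    s=manip.state(); F=s["contact_force"]; q=s["tool_pos"]-b; print(t,"t %.2f ex %.1f ey %.1f z %.1f | Fex %.1f Fey %.1f Fz %.1f"%(s["clock"],q@ex*1e3,q@ey*1e3,q[2]*1e3,F@ex,F@ey,F[2])); return s["tool_pos"][2],F
at(.002,.004,.192,.05); manip.dwell(.3)
for z in(.188,.186,.184,.182,.180):
    at(.002,.004,z,.04); zz,F=st("low")
    if F[2]>-1: break
if F[2]>-1:
    for dx,dy in((.002,.007),(-.001,.004),(.002,.001),(.005,.004),(.002,.004)):
        at(dx,dy,.180,.04); zz,F=st("dith")
        if zz<.1815: break
t=cam("top"); np.savez("t7",**t); tong(t,.06,.12); c=cam("side"); np.savez("s7",**c); tong(c,.06,.12)
```

```text
low t 30.12 ex 1.5 ey 4.0 z 187.3 | Fex -0.6 Fey 0.4 Fz -5.9
low t 30.38 ex 1.9 ey 4.0 z 185.8 | Fex 0.2 Fey -1.0 Fz -5.6
low t 30.62 ex 2.9 ey 4.0 z 185.2 | Fex 0.2 Fey 0.5 Fz -0.5
dith t 30.90 ex 5.8 ey 5.9 z 184.6 | Fex 1.4 Fey -2.1 Fz 10.1
dith t 31.16 ex 2.6 ey 3.9 z 184.8 | Fex -0.2 Fey 0.5 Fz 10.5
dith t 31.42 ex 5.8 ey 2.0 z 184.7 | Fex 1.2 Fey 3.3 Fz 9.8
dith t 31.68 ex 8.7 ey 4.0 z 184.4 | Fex 1.0 Fey 0.0 Fz 9.0
dith t 31.93 ex 5.6 ey 4.0 z 184.6 | Fex 1.3 Fey 0.4 Fz 9.7
n 240 210 slopes [-0.027 -0.027] z@-.06 0.0915 end a [-0.0824 -0.0811] lat [-0.0168  0.0192]
n 211 154 slopes [0.012 0.091] z@-.06 0.0904 end a [-0.083  -0.0823] lat [-0.0173  0.0188]
```

With the ball centred (Fey changes sign about ey≈+4) it is held at the same height, so it is not an offset problem. The 5 mm of ex shift at constant height points to a flat obstruction above the ball, probably linked to the handle angle. I'll test by leaning the handle forward in place with the barrel still held.

Run:
```python
from tong import *
pv=np.array([.5242,.2520,.1192])+.001*ex+.002*ey
for a in(1.4,1.2,1.0,.85):
    arc(pv,[a],rate=.07); s=manip.state(); F=s["contact_force"]; q=s["tool_pos"]-D-pv
    print(a,"t %.2f"%s["clock"],"ang",np.arctan2(q[2],q@ex).round(3),"r",np.linalg.norm(q).round(4),"Fex %.1f Fey %.1f Fz %.1f"%(F@ex,F@ey,F[2]))
t=cam("top"); np.savez("t8",**t); tong(t,.05,.12); c=cam("side"); np.savez("s8",**c); tong(c,.05,.12)
w=cams.capture("wrist")["image"]
a=cv2.resize(c["image"][120:205,215:290],(400,453),interpolation=cv2.INTER_CUBIC); b=cv2.resize(w[100:300,230:406],(400,453),interpolation=cv2.INTER_CUBIC)
cv2.imwrite("pics/z8.png",cv2.convertScaleAbs(np.hstack([a,b]),alpha=1.4,beta=10))
```

```text
1.4 t 32.38 ang 1.39 r 0.0858 Fex 0.9 Fey -0.7 Fz 2.8
1.2 t 32.77 ang 1.186 r 0.0872 Fex 2.6 Fey 0.3 Fz 6.3
1.0 t 33.16 ang 0.984 r 0.0896 Fex 4.3 Fey -0.4 Fz 8.7
0.85 t 33.49 ang 0.839 r 0.0912 Fex 6.1 Fey -0.5 Fz 8.5
n 189 157 slopes [-0.331  0.   ] z@-.06 0.1102 end a [-0.07   -0.0694] lat [-0.0192  0.0187]
n 172 62 slopes [0.121 0.103] z@-.06 0.1025 end a [-0.0766 -0.074 ] lat [-0.0196  0.0186]
```

View pics/z8.png

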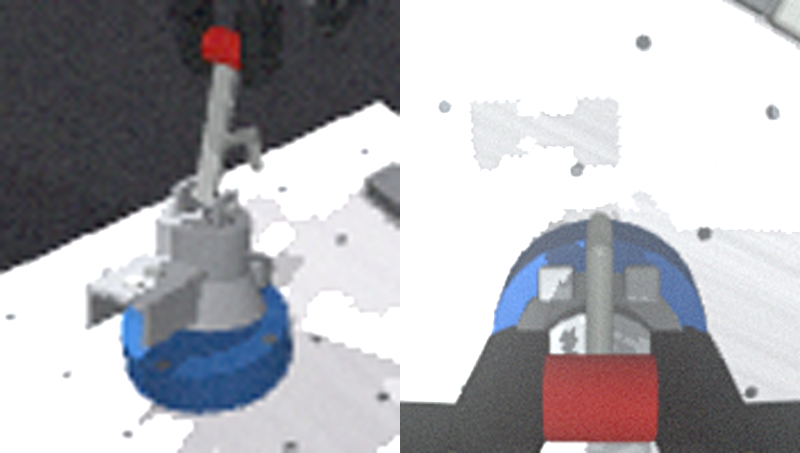

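The handle leaned and the bell rocked about 18° on the ball, so it is perched, not jammed on the rim. Next I'll bring it back upright, then press progressively with small yaw and y dithers, correcting for the arm's radial give.

Run:
```python
from tong import *
b=np.array([.5242,.2520,0])+.001*ex+.002*ey; r0=R.from_rotvec(np.load("rot.npy"))
def at(dx,dy,z,r,yw=0): manip.move_linear(b+dx*ex+dy*ey+[0,0,z],rate=r,rot=(R.from_rotvec([0,0,yw])*r0).as_rotvec())
def st(t):
    s=manip.state(); F=s["contact_force"]; q=s["tool_pos"]-b; print(t,"t %.2f ex %.1f ey %.1f z %.1f | Fex %.1f Fey %.1f Fz %.1f"%(s["clock"],q@ex*1e3,q@ey*1e3,q[2]*1e3,F@ex,F@ey,F[2])); return s["tool_pos"][2]
at(.03,0,.186,.1); at(0,0,.19,.08); st("up")
z0=.1845
for g,yw,dy in((.0025,.0,.0),(.005,.15,.001),(.0075,-.15,-.001),(.010,.1,.001),(.012,0,0)):
    at(-.7*g,dy,z0-g,.06,yw); z=st(f"press {g}")
    if z<.1785: print("moved"); break
c=cam("side"); tong(c,.05,.12); c=cam("top"); tong(c,.05,.12)
```

```text
up t 34.66 ex -0.2 ey -0.0 z 190.2 | Fex -0.3 Fey 0.3 Fz -5.3
press 0.0025 t 34.94 ex 0.6 ey -0.2 z 184.4 | Fex 1.1 Fey -0.0 Fz 4.6
press 0.005 t 35.24 ex 0.4 ey 0.8 z 184.0 | Fex 0.8 Fey 0.9 Fz 11.5
press 0.0075 t 35.69 ex -0.2 ey -1.4 z 183.0 | Fex 1.3 Fey -0.1 Fz 16.1
press 0.01 t 36.09 ex -1.3 ey 0.7 z 181.2 | Fex 0.9 Fey 1.0 Fz 17.3
press 0.012 t 36.34 ex -3.7 ey -0.3 z 177.9 | Fex 1.9 Fey -0.6 Fz 8.5
moved
n 249 196 slopes [0.21  0.057] z@-.06 0.0727 end a [-0.0885 -0.0877] lat [-0.0191  0.0176]
n 264 243 slopes [0.23  0.005] z@-.06 0.0712 end a [-0.0867 -0.0856] lat [-0.0187  0.0182]
```

It is going in: about 5 mm deeper, tilted tongue-down. I'll keep pressing while bringing it level.

Run:
```python
from tong import *
b=np.array([.5242,.2520,0])+.001*ex+.002*ey
def at(dx,dy,z,r): manip.move_linear(b+dx*ex+dy*ey+[0,0,z],rate=r)
def st(t):
    s=manip.state(); F=s["contact_force"]; q=s["tool_pos"]-b; print(t,"t %.2f ex %.1f ey %.1f z %.1f | Fex %.1f Fey %.1f Fz %.1f"%(s["clock"],q@ex*1e3,q@ey*1e3,q[2]*1e3,F@ex,F@ey,F[2])); return s["tool_pos"][2],F[2]
for dx,z in((-.004,.173),(.000,.172),(.003,.171),(.0,.169)):
    at(dx,0,z,.06); zz,f=st(dx)
    if zz<.1715: break
c=cam("top"); tong(c,.045,.12)
```

```text
-0.004 t 36.69 ex -0.8 ey -0.3 z 176.0 | Fex 1.3 Fey -0.5 Fz 8.2
0.0 t 36.94 ex 3.5 ey -0.3 z 175.2 | Fex 1.5 Fey 0.4 Fz 8.2
0.003 t 37.19 ex 6.8 ey -0.3 z 174.5 | Fex 2.5 Fey 0.0 Fz 8.8
0.0 t 37.44 ex 5.6 ey -0.3 z 174.6 | Fex 3.5 Fey -0.6 Fz 14.1
n 263 247 slopes [ 0.204 -0.01 ] z@-.06 0.0709 end a [-0.0863 -0.085 ] lat [-0.0191  0.0185]
```

Run:
```python
from tong import *
b=np.array([.5242,.2520,0])+.001*ex+.002*ey
def at(dx,z,r=.08): manip.move_linear(b+dx*ex+[0,0,z],rate=r)
def st(t):
    s=manip.state(); F=s["contact_force"]; q=s["tool_pos"]-b; print(t,"t %.2f ex %.1f z %.1f | Fex %.1f Fey %.1f Fz %.1f"%(s["clock"],q@ex*1e3,q[2]*1e3,F@ex,F@ey,F[2])); return s["tool_pos"][2],F[2]
at(.004,.181); st("lift")
c=cam("top"); tong(c,.045,.12)
for dx,z in((.002,.177),(-.002,.173),(-.004,.169)):
    at(dx,z); zz,f=st("low")
c=cam("top"); tong(c,.045,.12)
```

```text
lift t 37.80 ex 5.1 z 182.2 | Fex -0.2 Fey -0.4 Fz 5.6
n 277 247 slopes [-0.007  0.031] z@-.06 0.0887 end a [-0.0864 -0.085 ] lat [-0.0188  0.0189]
low t 38.10 ex 6.2 z 181.7 | Fex 2.2 Fey 0.5 Fz 16.3
low t 38.35 ex 5.4 z 181.6 | Fex 2.7 Fey 0.4 Fz 24.9
low t 38.60 ex 6.2 z 180.7 | Fex 4.1 Fey -0.1 Fz 34.1
n 271 246 slopes [-0.014  0.02 ] z@-.06 0.0885 end a [-0.0862 -0.0844] lat [-0.019   0.0186]
```

Run:
```python
from tong import *
pv=np.array([.5242,.2520,.118])+.003*ex+.002*ey
for a in(1.1,.7,.45,.25):
    arc(pv,[a],rate=.12); s=manip.state(); F=s["contact_force"]; q=s["tool_pos"]-D-pv
    print(a,"t %.2f"%s["clock"],"ang",np.arctan2(q[2],q@ex).round(3),"r",np.linalg.norm(q).round(4),"Fex %.1f Fey %.1f Fz %.1f"%(F@ex,F@ey,F[2]))
    c=cam("top"); tong(c,.045,.14)
```

```text
1.1 t 39.17 ang 1.097 r 0.0849 Fex 1.7 Fey 0.4 Fz 3.1
n 229 199 slopes [-0.146  0.033] z@-.06 0.0957 end a [-0.0776 -0.0763] lat [-0.0182  0.0185]
0.7 t 39.66 ang 0.7 r 0.0811 Fex -1.6 Fey 0.6 Fz -2.8
n 244 217 slopes [-0.126  0.009] z@-.06 0.0896 end a [-0.0808 -0.0796] lat [-0.0184  0.0185]
0.45 t 40.03 ang 0.445 r 0.0832 Fex -1.8 Fey -1.1 Fz -0.9
n 240 213 slopes [-0.111 -0.003] z@-.06 0.0895 end a [-0.081 -0.08 ] lat [-0.0183  0.0186]
0.25 t 40.38 ang 0.241 r 0.0838 Fex -2.5 Fey 0.5 Fz -1.8
n 250 225 slopes [-0.118  0.023] z@-.06 0.087 end a [-0.082  -0.0812] lat [-0.0186  0.0188]
```

The handle angle was the obstruction: with it lower, the bell has dropped further. Now I'll put the handle at 0.75 rad relative to the seated pivot, let it settle, then lock and release.

Run:
```python
from tong import *
b=np.array([.5242,.2520,0])+.001*ex+.001*ey
def P(z): return b+[0,0,z]
def st(t):
    s=manip.state(); F=s["contact_force"]; print(t,"t %.2f"%s["clock"],s["tool_pos"].round(4),"Fex %.1f Fey %.1f Fz %.1f"%(F@ex,F@ey,F[2]))
arc(P(.112),[.7],rate=.15); st("mid"); arc(P(.1035),[.75],rate=.06); manip.dwell(.15); st("set")
c=cam("top"); tong(c,.045,.14)
for a in(.4,.1,-.03): arc(P(.1025),[a],rate=.14); st(a)
c=cam("top"); tong(c,.045,.14)
```

```text
mid t 40.80 [0.5833 0.2832 0.1495] Fex -1.2 Fey 0.5 Fz -1.2
set t 41.20 [0.58   0.2816 0.142 ] Fex -1.0 Fey 0.8 Fz -0.8
n 257 230 slopes [ 0.008 -0.006] z@-.06 0.0764 end a [-0.0844 -0.083 ] lat [-0.0188  0.0191]
0.4 t 41.62 [0.5943 0.2888 0.1161] Fex -1.8 Fey 0.5 Fz -0.2
0.1 t 41.95 [0.5994 0.2914 0.0916] Fex -2.7 Fey 1.3 Fz -0.2
-0.03 t 42.20 [0.6017 0.2924 0.0825] Fex 0.0 Fey 1.0 Fz 4.2
n 248 218 slopes [-0.066  0.014] z@-.06 0.0797 end a [-0.083  -0.0817] lat [-0.0191  0.0185]
```

It seated level (tongue z 0.0764 = reference + 30 mm) and the handle is down. Release and retreat.

Run:
```python
from tong import *
manip.set_gripper(.05); p=manip.state()["tool_pos"]; manip.move_linear(p+[0,0,.08],rate=.15); rep()
c=cam("top"); tong(c,.045,.14); s=cam("side"); k=redc(c,(225,200)); k2=redc(s,(270,170)); print(k,k2,tri([(c,k),(s,k2)]))
```

```text
t 43.49 tcp [0.5998 0.2915 0.1602] F [ 0.4 -1.  -0.2] M [-0.03  0.13  0.02] w 0.05 gf 0.0
n 260 225 slopes [0.006 0.016] z@-.06 0.0762 end a [-0.0841 -0.0832] lat [-0.0192  0.0185]
[209.82926829 188.12195122] [263. 146.] [0.59756336 0.29249943 0.10814772]
```

```bash
python3 -c "
from cell import order; print(order.close_job())"
```

```text
the job is handed in; nothing more can be done
None
```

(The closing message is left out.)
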